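Put the heatsink away in the yellow tip-out bin

TASK

Put the loose heatsink away in the yellow tip-out bin of the rack: a white bottle is parked in that bin's way, so first stand it upright elsewhere on the bench, clear of the bin; then tip the yellow bin right out, put the heatsink inside and push the bin back until it clicks shut. Leave the other bins shut, do not knock the bottle over, and leave the other things on the bench where they lie.

Things in the scene. Friction and masses are not known exactly. Their poses are not given: they have to be found in the camera images.
- rack: grey steel bin rack fixed on the bench, 500 mm wide (y), 150 deep (x), 190 high, with four bins at 120 mm pitch (y = -180, -60, 60, 180 mm; which colour is where varies). Origin on the bench under the middle of its front, x to its back, z up. The bin faces lie at x = 0. Beyond its ends stand a soldering station and an iron holder (fixed, 110 mm high, 25 mm or more off, up to 60 mm in front of x = 0).
- yellow_hinge (a point): middle of the yellow bin's pivot line, at the bottom of its front face, 32 mm above the bench. Fixed, with the rack's axes: x into the rack, y along the pivot. The white unit around the bin is 118 mm wide, its roof (with a strip of the bin's colour) begins at x = 0, its top 153 mm above this point; the neighbouring units are alike and their bar handles stand at the same height.
- yellow_bin (a joint): tilt of the yellow bin in rad: 0 shut and clicked, 0.7 fully tipped out against its stop. It turns about the pivot line, the top coming out towards -x of the rack and down. A sprung catch holds it shut: about 5 to 8 N at the handle pulls it open or clicks it home. Below 0.02 it is clicked; not pushed hard enough it rests on the catch at about 0.1. Tipped past about 0.5 it falls to its stop by itself and stays there; between, it stays about where it is left.
- yellow_handle (a point): middle of the yellow bin's black bow handle: a round bar 8 mm thick and 64 mm long parallel to the pivot, with a leg at each end, turning with the bin. Shut, it is 35 mm in front of the bin's face (27 mm clear behind the bar), 122 mm above the pivot line; the face (4 mm thick, 112 mm wide) ends 13 mm above the bar.
- yellow_floor (a point): middle of the yellow bin's inner floor, turning with the bin (axes as the rack's when shut; x to the back, z up). Inside, the bin is 93 mm from front to back, 102 mm wide; its front wall is 132 mm high, its back wall 85 mm; the pivot line is 50 mm in front of this point and 3 mm under it. Tipped out, front wall and floor form a V whose mouth lies in front of the rack, 85 mm wide.
- blue_bin (a joint): tilt of the blue bin (rad, 0 shut), built like the yellow one; stays shut
- red_bin (a joint): tilt of the red bin (rad, 0 shut), built like the yellow one; stays shut
- green_bin (a joint): tilt of the green bin (rad, 0 shut), built like the yellow one; stays shut
- bottle_c (a point): white plastic bottle with a red cap, about 0.1 to 0.2 kg, standing in front of the yellow bin: this point is on its axis, 60 mm above its base (half-way up). Diameter 52 mm up to 85 mm above the base, then a shoulder and a 25 mm cap; 120 mm high in all; z up its axis
- heatsink_c (a point): centre of a finned aluminium heatsink lying on the bench, fins up: 40 mm along its x, 26 mm along its y (across the fins), 24 mm high, about 50 g. The fins are stiff: it may be gripped either way
- phone: white phone with black glass lying on the bench, 146 mm along its x, 71 mm along its y, 8 mm thick; origin under its middle. Leave it alone
- flux_tin: round aluminium tin with a green lid, 54 mm across, 22 mm high, standing close to one side of the heatsink (it can leave as little as 6 mm between); origin under its middle. Leave it alone
- spool: blue-flanged reel of solder standing in front of the blue bin, 50 mm across, 50 mm high; origin under its middle. Leave it alone
- screwdriver: small orange screwdriver lying along its x, 120 mm long, 26 mm thick; origin under its middle. Leave it alone

How it is judged:
By the outcome, as a careful person would: the job done as asked, in the order asked, and still so for the second after the job is handed in, with the robot touching nothing.
It also fails if it takes over 72 s, if anything falls off the work surface, if the arm or the gripper's body presses on something with over 40 N, if the wrist force passes 120 N, or if a joint passes its speed limit or range.

ROBOT

A 7-joint arm with a two-finger parallel gripper is mounted at the origin on the work surface. World frame = base frame: x ahead of the robot, y to its left, z up, the work surface at z = 0. Lengths are in m, angles in rad, forces in N, time in s.
With the tool pointing down it reaches from about 0.425 to 0.95 m from the base axis. Payload 16.7 kg.
Tool frame: the origin (TCP) lies at the very end of the fingers, on their centre line; the grasp point (between the pads) lies 19 mm behind it; z points along the fingers, y is the line along which they close (so a half turn about z gives the same grasp; the last joint's range is limited). The gripper opens to 94 mm and grips with 3 to 60 N. Pads are 16 mm wide; open, the fingers measure 119 mm over their backs; the gripper's body (75 mm by 177 mm) begins 78 mm behind the grasp point.
Start: joints at [-1.409, 0.426, 0.074, 1.606, -0.034, 1.111, -0.067], TCP at [0.207, 0.642, 0.171] pointing down, gripper open.
Joint ranges: [-2.85, 2.85], [-0.5, 2.14], [-1.23, 1.37], [0.21, 2.46], [-1.02, 4.16], [0.16, 2.05], [-2.73, 2.73]. Speed limits (rad/s): [1.89, 1.89, 2.39, 2.39, 3.01, 3.01, 3.01].

INTERFACE

Orientations are given as a 3x3 rotation matrix whose columns are the frame's x, y, z axes.
In Python, from cell import robot, eyes gives the robot as it stands.
- The arm moves only by the tool jog_arm, never from a script. Its argument "plan" is a list of rows, each a list of 3 entries, a list of its own where there are three numbers: the turn, a rotation vector about the tool's x, y, z in units of pi/2 rad (1.0 is pi/2 rad), then the shift along the tool's x, y, z in units of 150 mm (1.0 is 150 mm), then the finger opening in mm, from 0 to 94. A call has 1 to 20 rows; each row is the pose to reach, as a shift and turn from the pose commanded when the call began, along the tool's axes at that moment; what a row does not reach only later rows make up. A row lasts 1/10 s, in which the tool goes at most 50 mm and 8.59 degrees, less where a joint would pass 70% of its speed; a pose out of reach is approached as far as the arm can. A call with a number of a shift or a turn outside -1 to 1 is refused whole. A call with a gripper value outside its range is refused whole. The fingers move at their own pace and stop on an object; "grip_force" is the grip in N (left out, the last holds). Time passes only in rows, so rows that repeat a pose let the fingers close. It gives the time, the measured TCP pose, the force, the opening and the grip force at its end, in the units of the state.
- robot.observe(): the state, without advancing time (a new reading comes with each control period).
- eyes.capture(name): name is "side" or "top"; returns the picture (400x640x3 uint8, red, green, blue); there is no depth.
- eyes.calibration(name): a dict with "fx", "fy", "cx", "cy" (pixels), "R" (3x3) and "t" (3): a world point X has camera coordinates R X + t. Camera axes: x right, y down, z forward; pixel columns grow to the right and rows downward; lengths in m; the calibration is good to about 2 mm. A picture is of the moment at which its call begins. calibration takes no time and is no camera call.
- robot.hand_in(): hands the job in; it is judged then, once.
The state is a dict: "time": time; "q": joint angles; "qd": joint speeds; "effort": joint torques, N m; "eef_pos": TCP position; "eef_rot": TCP orientation; "wrist_force": force on the tool from outside, world axes, zero at the start; "ft_torque": the same for the moment, N m; "finger_gap": finger opening in m; "grip_force": force on a finger pad.
Only numpy, scipy, OpenCV 4.12 (cv2) and the standard library are available. Lean on these libraries where they do the work, as an engineer would, in place of code of your own. Each camera call takes 0.05 s, during which the arm holds its last target. There are 200 camera calls.

## Working session

There is one attempt and no reset: what is moved stays moved. The work goes in short steps, Python scripts to look and compute and a tool call to move; the robot and the scene stay as the last step left them, time stands still between calls to the robot, and variables do not carry over. Pictures are saved under pics/ and viewed, at most 10 in all, crops included, and the job is handed in when it is done.

Besides the shell and the picture viewer there is one more tool, called as name(argument=value, ...), one argument or row to a line, values as JSON. jog_arm: Moves the arm, as the interface text tells. Its arguments: {"type":"object","properties":{"plan":{"type":"array"},"grip_force":{"type":"number"}},"required":["plan"]}

```bash
mkdir -p pics; ls; python3 - <<'E'
from cell import robot, eyes
import cv2,numpy as np
for n in("side","top"):
    im=eyes.capture(n); cv2.imwrite(f"pics/{n}0.png",im[:,:,::-1])
    c=eyes.calibration(n); print(n,c["fx"],c["cx"],c["cy"],np.round(c["R"],3).tolist(),np.round(c["t"],3).tolist(), "cam",np.round(-np.array(c["R"]).T@c["t"],3))
s=robot.observe(); print(s["time"],s["eef_pos"],np.round(s["eef_rot"],3).tolist(),s["finger_gap"])
E
```

```text
pics
side 446.26538631253163 314.2358042514731 199.89356495319785 [[0.497, -0.868, -0.009], [-0.693, -0.39, -0.606], [0.523, 0.308, -0.795]] [-0.25, 0.435, 0.807] cam [ 0.004 -0.296  0.904]
top 492.34367829731224 324.77375313357476 202.85949616615383 [[0.008, -1.0, 0.015], [-0.994, -0.009, -0.113], [0.113, -0.014, -0.994]] [0.0, 0.551, 1.171] cam [0.416 0.021 1.226]
0.1 [0.20695494 0.64202818 0.17046466] [[-0.952, 0.307, -0.0], [0.307, 0.952, -0.001], [-0.0, -0.001, -1.0]] 0.09389209971438653
```

View pics/side0.png

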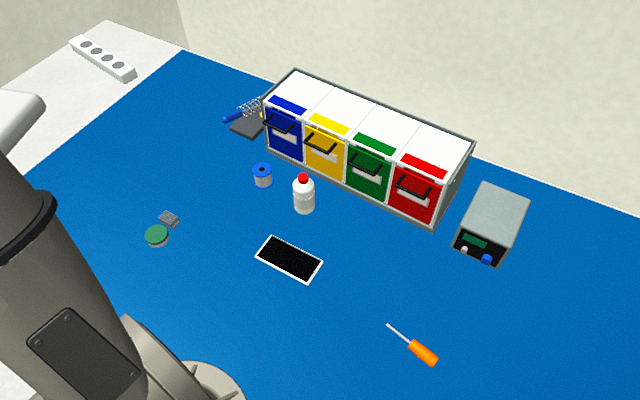

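View pics/top0.png

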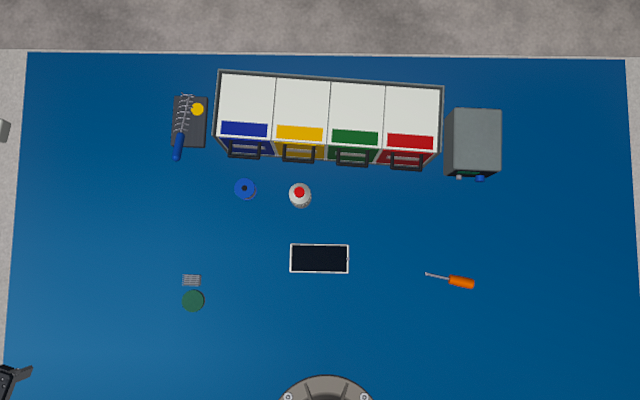

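The side picture shows the bottle at about (303,193) and the yellow handle at (322,145). The top picture shows the bottle cap at (299,192), the heatsink at (191,280), the tin at (193,300) and the phone at (320,258). The yellow bin is second from the left.

```bash
cat > h.py <<'E'
from cell import robot, eyes
import cv2,numpy as np
C={n:eyes.calibration(n) for n in("side","top")}
def ray(n,u,v):
    c=C[n];R=np.array(c["R"]);o=-R.T@np.array(c["t"])
    return o,R.T@np.array([(u-c["cx"])/c["fx"],(v-c["cy"])/c["fy"],1])
def onz(n,p,z):
    o,d=ray(n,*p);return o+d*(z-o[2])/d[2]
def tri(a,b):
    A=[];B=[]
    for n,p in(("side",a),("top",b)):
        o,d=ray(n,*p);d/=np.linalg.norm(d);P=np.eye(3)-np.outer(d,d);A.append(P);B.append(P@o)
    return np.linalg.solve(sum(A),sum(B))
def proj(n,X):
    c=C[n];x=np.array(c["R"])@X+c["t"];return np.round([c["fx"]*x[0]/x[2]+c["cx"],c["fy"]*x[1]/x[2]+c["cy"]],1)
def blobs(im,lo,hi,amin=25,roi=None):
    h=cv2.cvtColor(im,cv2.COLOR_RGB2HSV);m=cv2.inRange(h,np.array(lo),np.array(hi))
    if roi: k=np.zeros_like(m);x0,y0,x1,y1=roi;k[y0:y1,x0:x1]=1;m=m*k
    n,l,s,c=cv2.connectedComponentsWithStats(m)
    return [(s[i,4],np.round(c[i],1),cv2.minAreaRect(np.argwhere(l==i)[:,::-1].astype(np.float32))) for i in range(1,n) if s[i,4]>=amin]
E
cat > m.py <<'E'
from h import *
T=cv2.imread("pics/top0.png")[:,:,::-1].copy();S=cv2.imread("pics/side0.png")[:,:,::-1].copy()
cols={"blue":((112,150,90),(130,255,255)),"yellow":((18,150,120),(32,255,255)),"green":((50,120,50),(85,255,255)),"red":((0,170,100),(6,255,255))}
pts={}
for k,(lo,hi) in cols.items():
    b=blobs(T,lo,hi,60,(215,110,440,150)); b=max(b,key=lambda x:x[0])
    cor=np.array([onz("top",p,.185)[:2] for p in cv2.boxPoints(b[2])]); pts[k]=cor.mean(0); print(k,b[0],b[1],cor.mean(0).round(3),cor.round(3).tolist())
d=pts["red"]-pts["blue"];print("dist",np.linalg.norm(d),"rack y dir (to blue)",-d/np.linalg.norm(d))
for n,im,roi in(("top",T,(285,180,315,210)),("side",S,(290,168,315,220))):
    print(n,"cap",[(b[0],b[1]) for b in blobs(im,(0,150,80),(8,255,255),20,roi)],"body",[(b[0],b[1],b[2]) for b in blobs(im,(0,0,110),(180,70,255),40,roi)])
for n,im,roi in(("top",T,(170,265,215,315)),("side",S,(140,205,190,250))):
    print(n,"hs",[(b[0],b[1],b[2]) for b in blobs(im,(0,0,40),(180,140,255),30,roi)],"tin",[(b[0],b[1],b[2][1]) for b in blobs(im,(50,80,40),(90,255,255),40,roi)])
E
python3 m.py; python3 - <<'E'
import cv2,numpy as np
T=cv2.imread("pics/top0.png");S=cv2.imread("pics/side0.png")
a=cv2.resize(T[260:320,165:225],None,fx=6,fy=6,interpolation=0);b=cv2.resize(S[85:175,270:360],None,fx=4,fy=4,interpolation=0)
cv2.imwrite("pics/c0.png",np.hstack([a,b]))
E
```

```text
blue 572 [243.8 128.7] [0.694 0.183] [[0.683, 0.232], [0.711, 0.231], [0.704, 0.134], [0.676, 0.135]]
yellow 592 [299.1 132.7] [0.686 0.064] [[0.675, 0.114], [0.704, 0.112], [0.697, 0.013], [0.668, 0.015]]
green 568 [354.6 136.9] [ 0.678 -0.056] [[0.667, -0.007], [0.695, -0.009], [0.689, -0.106], [0.661, -0.104]]
red 389 [405.3 140.4] [ 0.671 -0.172] [[0.66, -0.126], [0.687, -0.128], [0.681, -0.218], [0.654, -0.216]]
dist 0.3562795812840717 rack y dir (to blue) [0.06457546 0.99791283]
top cap [(np.int32(65), array([298.9, 191.4]))] body [(np.int32(307), array([299.4, 194.9]), ((299.5, 194.5), (23.0, 21.0), 90.0))]
side cap [(np.int32(89), array([302.7, 178. ]))] body [(np.int32(662), array([303.5, 196.1]), ((303.65167236328125, 194.8426971435547), (36.785926818847656, 21.521665573120117), 84.5596694946289))]
top hs [(np.int32(212), array([191.3, 279.8]), ((191.1573486328125, 279.79693603515625), (19.094209671020508, 11.684515953063965), 4.085616588592529)), (np.int32(236), array([192.7, 300.4]), ((192.90005493164062, 300.300048828125), (20.124608993530273, 22.807889938354492), 63.43495178222656))] tin [(np.int32(383), array([192.6, 300.6]), (21.0, 21.0))]
side hs [(np.int32(244), array([168.8, 219.2]), ((168.75001525878906, 219.25003051757812), (18.384775161743164, 14.849242210388184), 45.0)), (np.int32(138), array([159.4, 239.1]), ((157.58370971679688, 236.74208068847656), (19.507511138916016, 22.601802825927734), 47.72631072998047))] tin [(np.int32(352), array([155.9, 234.2]), (19.0, 22.0))]
```

View pics/c0.png

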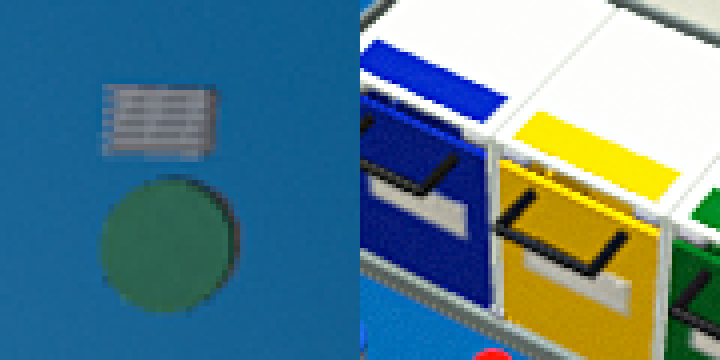

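```bash
python3 - <<'E'
from h import *
T=cv2.imread("pics/top0.png")[:,:,::-1].copy();S=cv2.imread("pics/side0.png")[:,:,::-1].copy()
print("cap",tri((302.7,178),(298.9,191.4)).round(4)," cap top z.12:",onz("top",(298.9,191.4),.118).round(4),onz("side",(302.7,178),.115).round(4))
print("body foot side",onz("side",(303.5,196.1),.055).round(3))
print("hs tri",tri((168.8,219.2),(191.3,279.8)).round(4), "top on z.02",onz("top",(191.2,279.8),.02).round(4))
print("hs ends",[onz("top",p,.024)[:2].round(4).tolist() for p in cv2.boxPoints(((191.16,279.8),(19.1,11.7),4.1))])
print("tin",onz("top",(192.6,300.4),.022).round(3),"phone",onz("top",(319.5,258),.008).round(3),"spool",onz("top",(245,188),.05).round(3),"driver",onz("top",(450,280),.01).round(3))
for n,im,roi in(("top",T,(280,150,318,166)),("side",S,(300,130,336,158))):
    b=blobs(im,(0,0,0),(180,255,60),15,roi); print(n,[(x[0],x[1],x[2]) for x in b])
b=tri((316.5,147.2),(299,160)); print("bar tri",b.round(4))
hz=lambda y:0.6715-.03
# predicted bar for a roof front edge X at yellow
rx=np.array([.998,-.0655,0]);ry=np.array([.0655,.998,0])
for f in(.655,.660,.665,.67):
    o=np.array([f,.064,0])
    q=o-.035*rx+np.array([0,0,.154]); print(f,proj("top",q),proj("side",q),"ends side",proj("side",q+.032*ry),proj("side",q-.032*ry),"ends top",proj("top",q+.032*ry),proj("top",q-.032*ry))
E
python3 - <<'E'
import cv2
T=cv2.imread("pics/top0.png")
cv2.imwrite("pics/c1.png",cv2.resize(T[110:215,260:340],None,fx=6,fy=5.7,interpolation=0)) if 0 else cv2.imwrite("pics/c1.png",cv2.resize(T[120:210,265:335],None,fx=6,fy=6,interpolation=0))
E
```

```text
cap [0.5678 0.0657 0.1106]  cap top z.12: [0.5671 0.065  0.118 ] [0.5642 0.0642 0.115 ]
body foot side [0.559 0.061 0.055]
hs tri [0.3626 0.3263 0.0161] top on z.02 [0.3628 0.3255 0.02  ]
hs ends [[0.3506, 0.3479], [0.3783, 0.347], [0.3754, 0.3012], [0.3477, 0.3022]]
tin [0.314 0.32  0.022] phone [0.417 0.016 0.008] spool [0.583 0.197 0.05 ] driver [ 0.366 -0.304  0.01 ]
top [(np.int32(173), array([298.6, 158.2]), ((298.0, 156.5), (13.0, 32.0), 90.0))]
side [(np.int32(119), array([317.7, 144.6]), ((319.2259826660156, 143.1027374267578), (30.290374755859375, 13.241693496704102), 24.443954467773438))]
bar tri [0.6315 0.0647 0.1558]
0.655 [298.  165.4] [313.8 150.6] ends side [302.3 145.1] [325.4 156.2] ends top [283.6 164.3] [312.5 166.5]
0.66 [298.  163.2] [314.8 149.2] ends side [303.4 143.8] [326.5 154.8] ends top [283.6 162.1] [312.5 164.3]
0.665 [298.1 161. ] [315.9 147.8] ends side [304.5 142.5] [327.6 153.4] ends top [283.6 159.9] [312.5 162. ]
0.67 [298.1 158.7] [317.  146.5] ends side [305.6 141.1] [328.6 152. ] ends top [283.7 157.6] [312.5 159.8]
```

View pics/c1.png

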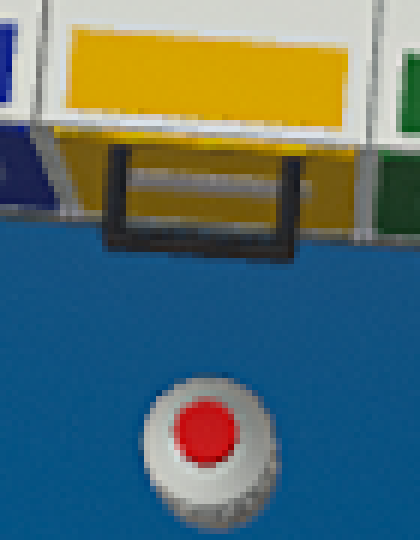

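Top crop: the yellow handle bar runs from (283,160.5) to (314.5,162.5), and the cap is at (299,191.5). That puts the bar at (0.6305, 0.0655, 0.154), the bottle axis at (0.566, 0.064) and the heatsink at (0.363, 0.325). I'll start moving towards the bottle.

jog_arm(
  plan=[
    [[0,0,0],[-0.87,-0.73,0],94],
    [[0,0,0],[-0.87,-0.73,0],94],
    [[0,0,0],[-0.87,-0.73,0],94],
    [[0,0,0],[-0.87,-0.73,0],94],
    [[0,0,0],[-0.87,-0.73,0],94],
  ],
)

```text
time: 0.6
eef_pos: [0.2999, 0.4955, 0.1713]
eef_rot: [[-0.95, 0.311, 0.0], [0.311, 0.95, -0.0], [-0.001, -0.0, -1.0]]
wrist_force: [0.3, 0.1, -0.5]
finger_gap: 0.0944
grip_force: 0.0
```

jog_arm(
  plan=[
    [[0,0,0],[-0.87,-0.73,0],94],
    [[0,0,0],[-0.87,-0.73,0],94],
    [[0,0,0],[-0.87,-0.73,0],94],
    [[0,0,0],[-0.87,-0.73,0],94],
    [[0,0,0],[-0.87,-0.73,0],94],
  ],
)

```text
time: 1.1
eef_pos: [0.3897, 0.3522, 0.1712]
eef_rot: [[-0.951, 0.31, 0.0], [0.31, 0.951, -0.0], [-0.0, -0.0, -1.0]]
wrist_force: [-0.1, 1.6, -0.8]
finger_gap: 0.0941
grip_force: 0.0
```

```bash
cat >> h.py <<'E'
from scipy.spatial.transform import Rotation as Ro
RX=np.array([.998,-.0655,0]);RY=np.array([.0655,.998,0]);Z=np.array([0,0,1.])
HINGE=np.array([.6655,.063,.032])
def rot(y,z): y=y/np.linalg.norm(y);return np.column_stack([np.cross(y,z),y,z])
def go(p,R=None):
    s=robot.observe();R0=np.array(s["eef_rot"]);d=R0.T@(np.array(p)-s["eef_pos"])/.15
    r=np.zeros(3) if R is None else Ro.from_matrix(R0.T@R).as_rotvec()/(np.pi/2)
    print("t",round(s["time"],2),"pos",np.round(s["eef_pos"],4),"R",R0.round(3).tolist(),"gap",round(s["finger_gap"],4),"F",np.round(s["wrist_force"],1),"q",np.round(s["q"],2));print("turn",r.round(3),"shift",d.round(3))
E
python3 -c "
from h import *
go([.566,.064,.171],rot(RY,-Z))"
```

```text
t 1.1 pos [0.3897 0.3522 0.1712] R [[-0.951, 0.31, 0.0], [0.31, 0.951, -0.0], [-0.0, -0.0, -1.0]] gap 0.0941 F [-0.1  1.6 -0.8] q [-1.04  0.18  0.2   1.95 -0.04  1.02  0.44]
turn [-0.     0.    -0.159] shift [-1.713 -1.462  0.002]
```

jog_arm(
  plan=[
    [[0,0,0],[-0.86,-0.73,0],94],
    [[0,0,0],[-0.86,-0.73,0],94],
    [[0,0,0],[-0.86,-0.73,0],94],
    [[0,0,0],[-0.86,-0.73,0],94],
    [[0,0,0],[-0.86,-0.73,0],94],
  ],
)

```text
time: 1.6
eef_pos: [0.4786, 0.2092, 0.171]
eef_rot: [[-0.951, 0.309, 0.0], [0.309, 0.951, -0.0], [-0.0, -0.0, -1.0]]
wrist_force: [-0.4, 0.3, 0.1]
finger_gap: 0.094
grip_force: 0.0
```

jog_arm(
  plan=[
    [[0,0,-0.16],[-0.86,-0.73,0],94],
    [[0,0,-0.16],[-0.86,-0.73,0],94],
    [[0,0,-0.16],[-0.86,-0.73,0],94],
    [[0,0,-0.16],[-0.86,-0.73,0],94],
    [[0,0,-0.16],[-0.86,-0.73,0],94],
    [[0,0,-0.16],[-0.86,-0.73,0],94],
  ],
)

```text
time: 2.2
eef_pos: [0.5666, 0.0684, 0.1706]
eef_rot: [[-0.998, 0.059, -0.001], [0.059, 0.998, 0.0], [0.001, 0.0, -1.0]]
wrist_force: [-1.4, 0.9, -0.6]
finger_gap: 0.094
grip_force: 0.0
```

```bash
python3 -c "
from h import *
go([.566,.064,.055],rot(RY,-Z))"
```

```text
t 2.2 pos [0.5666 0.0684 0.1706] R [[-0.998, 0.059, -0.001], [0.059, 0.998, 0.0], [0.001, 0.0, -1.0]] gap 0.094 F [-1.4  0.9 -0.6] q [-0.55  0.27  0.39  1.86 -0.12  1.04  1.39]
turn [ 0.    -0.001  0.004] shift [ 0.002 -0.029  0.771]
```

jog_arm(
  plan=[
    [[0,0,0],[0,-0.03,0.2],94],
    [[0,0,0],[0,-0.03,0.4],94],
    [[0,0,0],[0,-0.03,0.6],94],
    [[0,0,0],[0,-0.03,0.8],94],
    [[0,0,0],[0,-0.03,0.8],94],
    [[0,0,0],[0,-0.03,0.8],48],
    [[0,0,0],[0,-0.03,0.8],48],
    [[0,0,0],[0,-0.03,0.8],48],
    [[0,0,0],[0,-0.03,0.8],48],
    [[0,0,0],[0,-0.03,0.8],48],
    [[0,0,0],[0,-0.03,0.8],48],
    [[0,0,0],[0,-0.03,0.8],48],
  ],
  grip_force=15,
)

```text
time: 3.4
eef_pos: [0.5668, 0.0622, 0.0515]
eef_rot: [[-0.998, 0.06, 0.001], [0.06, 0.998, 0.001], [-0.001, 0.001, -1.0]]
wrist_force: [0.9, 3.1, 5.2]
finger_gap: 0.0498
grip_force: 14.7
```

jog_arm(
  plan=[
    [[0,0,0],[0,0,-0.15],48],
    [[0,0,0],[0,0,-0.25],48],
    [[0,0,0],[0.1,-0.2,-0.25],48],
    [[0,0,0],[0.2,-0.4,-0.25],48],
    [[0,0,0],[0.3,-0.6,-0.25],48],
    [[0,0,0],[0.4,-0.8,-0.25],48],
    [[0,0,0],[0.4,-1.0,-0.25],48],
    [[0,0,0],[0.4,-1.0,-0.25],48],
  ],
)

```text
time: 4.2
eef_pos: [0.4967, -0.0882, 0.0892]
eef_rot: [[-0.998, 0.065, 0.001], [0.065, 0.998, -0.001], [-0.001, -0.001, -1.0]]
wrist_force: [1.2, 0.0, -0.5]
finger_gap: 0.05
grip_force: 14.4
```

```bash
python3 -c "
from h import *
go([.5,-.16,.053])"
```

```text
t 4.2 pos [ 0.4967 -0.0882  0.0892] R [[-0.998, 0.065, 0.001], [0.065, 0.998, -0.001], [-0.001, -0.001, -1.0]] gap 0.05 F [ 1.2  0.  -0.5] q [-0.33  0.26  0.44  2.08 -0.15  0.82  1.7 ]
turn [0. 0. 0.] shift [-0.053 -0.476  0.242]
```

jog_arm(
  plan=[
    [[0,0,0],[0,-0.2,0],48],
    [[0,0,0],[0,-0.4,0],48],
    [[0,0,0],[0,-0.48,0],48],
    [[0,0,0],[0,-0.48,0.08],48],
    [[0,0,0],[0,-0.48,0.16],48],
    [[0,0,0],[0,-0.48,0.2],48],
    [[0,0,0],[0,-0.48,0.22],48],
    [[0,0,0],[0,-0.48,0.235],48],
    [[0,0,0],[0,-0.48,0.245],48],
    [[0,0,0],[0,-0.48,0.245],48],
    [[0,0,0],[0,-0.48,0.245],48],
  ],
)

```text
time: 5.3
eef_pos: [0.4933, -0.1561, 0.0521]
eef_rot: [[-0.998, 0.06, 0.0], [0.06, 0.998, -0.0], [-0.0, -0.0, -1.0]]
wrist_force: [0.3, -0.4, -1.4]
finger_gap: 0.05
grip_force: 14.4
```

```bash
python3 -c "
from h import *
go([.5,-.16,.0515]); cv2.imwrite('pics/s1.png',cv2.resize(eyes.capture('side')[80:400,180:580,::-1],None,fx=1.6,fy=1.6))"
```

```text
t 5.3 pos [ 0.4933 -0.1561  0.0521] R [[-0.998, 0.06, 0.0], [0.06, 0.998, -0.0], [-0.0, -0.0, -1.0]] gap 0.05 F [ 0.3 -0.4 -1.4] q [-0.18  0.34  0.44  2.09 -0.21  0.75  1.9 ]
turn [0. 0. 0.] shift [-0.046 -0.023  0.004]
```

View pics/s1.png

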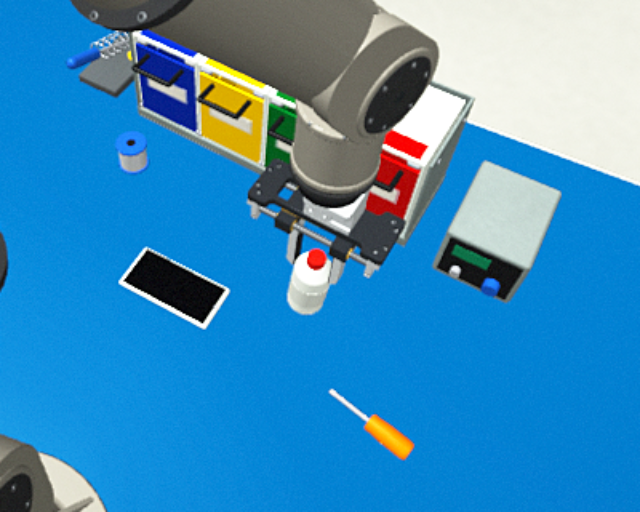

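The picture shows the bottle in the fingers with its cap at crop pixel (317,258) and its foot at about (306,303). I'll check that lean against the projection of a vertical line.

```bash
python3 -c "
from h import *
for z in (0,.06,.11,.12): print((proj('side',np.array([.4935,-.156,z]))-[180,80])*1.6)
S=cv2.imread('pics/s1.png')[:,:,::-1].copy()
print([(b[0],b[1]) for b in blobs(S,(0,150,80),(8,255,255),60,(290,240,340,280))],[(b[0],b[1],b[2]) for b in blobs(S,(0,0,110),(180,60,255),200,(285,265,330,320))])"
```

```text
[306.24 300.  ]
[310.4  278.56]
[314.08 258.88]
[314.88 254.88]
[(np.int32(279), array([315.9, 259.4]))] [(np.int32(1641), array([308. , 288.1]), ((308.5, 289.0), (48.0, 41.0), 90.0))]
```

jog_arm(
  plan=[
    [[0,0,0],[0,0,0.008],48],
    [[0,0,0],[0,0,0.008],56],
    [[0,0,0],[0,0,0.008],60],
    [[0,0,0],[0,0,0.008],94],
    [[0,0,0],[0,0,0.008],94],
    [[0,0,0],[0,0,0.008],94],
    [[0,0,0],[0,0,-0.1],94],
    [[0,0,0],[0,0,-0.3],94],
    [[0,0,0],[0,0,-0.6],94],
    [[0,0,0],[0,0,-0.9],94],
    [[0,0,0],[0,0,-1],94],
    [[0,0,0],[0,0,-1],94],
  ],
)

```text
time: 6.55
eef_pos: [0.4944, -0.1564, 0.2043]
eef_rot: [[-0.998, 0.06, 0.004], [0.06, 0.998, 0.0], [-0.004, 0.0, -1.0]]
wrist_force: [-0.5, 1.1, -0.5]
finger_gap: 0.0939
grip_force: 0.0
```

```bash
python3 -c "
from h import *
im=eyes.capture('side');print([(b[0],b[1]) for b in blobs(im,(0,150,80),(8,255,255),20,(360,225,400,300))],[(b[0],b[1],b[2]) for b in blobs(im,(0,0,110),(180,60,255),60,(350,235,395,285))])
go([.6305,.0655,.20],rot(RX,-Z));go([.6305,.0655,.20],rot(-RX,-Z))
for z in (0,.06,.11,.12): print(proj('side',np.array([.4935,-.156,z])))
"
```

```text
[(np.int32(112), array([374.9, 241. ]))] [(np.int32(725), array([371.8, 258.2]), ((371.8269348144531, 257.36541748046875), (24.122285842895508, 36.869834899902344), 11.30993366241455))]
t 6.6 pos [ 0.4935 -0.1561  0.2025] R [[-0.998, 0.06, 0.002], [0.06, 0.998, 0.0], [-0.002, 0.0, -1.0]] gap 0.0941 F [ 0.8 -0.3 -1.7] q [-0.26  0.14  0.5   1.94 -0.08  1.08  1.78]
turn [1.000e-03 1.000e-03 1.003e+00] shift [-0.822  1.53   0.019]
t 6.6 pos [ 0.4935 -0.1561  0.2025] R [[-0.998, 0.06, 0.002], [0.06, 0.998, 0.0], [-0.002, 0.0, -1.0]] gap 0.0941 F [ 0.8 -0.3 -1.7] q [-0.26  0.14  0.5   1.94 -0.08  1.08  1.78]
turn [-0.001  0.001 -0.997] shift [-0.822  1.53   0.019]
[371.4 267.5]
[374.  254.1]
[376.3 241.8]
[376.8 239.3]
```

The bottle stands clear and upright. Next is the handle, with a 90° turn on the way.

jog_arm(
  plan=[
    [[0,0,0.1],[-0.1,0.25,0],24],
    [[0,0,0.2],[-0.3,0.5,0],24],
    [[0,0,0.3],[-0.5,0.75,0],24],
    [[0,0,0.4],[-0.6,1,0],24],
    [[0,0,0.5],[-0.6,1,0],24],
    [[0,0,0.6],[-0.6,1,0],24],
    [[0,0,0.7],[-0.6,1,0],24],
    [[0,0,0.8],[-0.6,1,0],24],
    [[0,0,0.9],[-0.6,1,0],24],
    [[0,0,1.0],[-0.6,1,0],24],
    [[0,0,1.0],[-0.6,1,0],24],
    [[0,0,1.0],[-0.6,1,0],24],
    [[0,0,1.0],[-0.6,1,0],24],
  ],
)

```text
time: 7.9
eef_pos: [0.5915, -0.0119, 0.2008]
eef_rot: [[0.058, 0.998, -0.001], [0.998, -0.058, -0.001], [-0.001, -0.001, -1.0]]
wrist_force: [0.2, -0.5, 0.1]
finger_gap: 0.0242
grip_force: 0.0
```

```bash
python3 -c "
from h import *
go([.6305,.0655,.20],rot(RX,-Z))"
```

```text
t 7.9 pos [ 0.5915 -0.0119  0.2008] R [[0.058, 0.998, -0.001], [0.998, -0.058, -0.001], [-0.001, -0.001, -1.0]] gap 0.0242 F [ 0.2 -0.5  0.1] q [-0.62  0.31  0.67  1.79 -0.21  1.11  0.06]
turn [-0.001  0.     0.005] shift [0.53  0.23  0.005]
```

jog_arm(
  plan=[
    [[0,0,0.005],[0.3,0.12,0],24],
    [[0,0,0.005],[0.53,0.23,0],24],
    [[0,0,0.005],[0.53,0.23,0],24],
    [[0,0,0.005],[0.53,0.23,0],24],
    [[0,0,0.005],[0.53,0.23,0],24],
  ],
)

```text
time: 8.4
eef_pos: [0.6308, 0.0642, 0.2015]
eef_rot: [[0.068, 0.998, -0.001], [0.998, -0.068, -0.001], [-0.001, -0.001, -1.0]]
wrist_force: [-0.2, 0.1, -0.0]
finger_gap: 0.0237
grip_force: 0.0
```

```bash
python3 -c "
from h import *
go([.6305,.0655,.136],rot(RX,-Z))
a=eyes.capture('side')[90:190,260:380,::-1];b=eyes.capture('top')[110:180,240:360,::-1]
cv2.imwrite('pics/s2.png',np.vstack([cv2.resize(a,None,fx=3.5,fy=3.5,interpolation=2),cv2.resize(b,None,fx=3.5,fy=3.5,interpolation=2)]))"
```

```text
t 8.4 pos [0.6308 0.0642 0.2015] R [[0.068, 0.998, -0.001], [0.998, -0.068, -0.001], [-0.001, -0.001, -1.0]] gap 0.0237 F [-0.2  0.1 -0. ] q [-0.68  0.38  0.63  1.7  -0.25  1.14 -0.05]
turn [-0.     0.    -0.002] shift [ 0.009 -0.002  0.437]
```

View pics/s2.png

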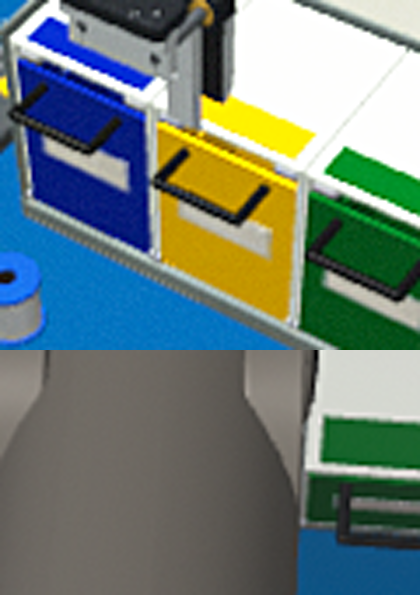

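The crop shows the outer fingertip at about (182,125), above the yellow handle's left half. That matches what I expect from parallax, so I'll go straight down slowly and grip.

jog_arm(
  plan=[
    [[0,0,0],[0,0,0.08],24],
    [[0,0,0],[0,0,0.16],24],
    [[0,0,0],[0,0,0.22],24],
    [[0,0,0],[0,0,0.26],24],
    [[0,0,0],[0,0,0.3],24],
  ],
  grip_force=20,
)

```text
time: 9.0
eef_pos: [0.6311, 0.0653, 0.1561]
eef_rot: [[0.068, 0.998, -0.0], [0.998, -0.068, -0.0], [-0.0, -0.0, -1.0]]
wrist_force: [-0.4, -0.2, -0.4]
finger_gap: 0.024
grip_force: 0.0
```

jog_arm(
  plan=[
    [[0,0,0],[0,0,0.05],24],
    [[0,0,0],[0,0,0.1],24],
    [[0,0,0],[0,0,0.14],24],
    [[0,0,0],[0,0,0.14],24],
    [[0,0,0],[0,0,0.14],5],
    [[0,0,0],[0,0,0.14],5],
    [[0,0,0],[0,0,0.14],5],
    [[0,0,0],[0,0,0.14],5],
    [[0,0,0],[0,0,0.14],5],
  ],
)

```text
time: 9.9
eef_pos: [0.6313, 0.0654, 0.136]
eef_rot: [[0.068, 0.998, 0.0], [0.998, -0.068, 0.0], [0.0, 0.0, -1.0]]
wrist_force: [-0.1, 0.4, 0.1]
finger_gap: 0.0051
grip_force: 0.0
```

```bash
python3 -c "
from h import *
s=robot.observe();print(s['wrist_force'].round(1),s['finger_gap'],s['grip_force'])
# poses along the arc, relative to now, tool rotating rigidly with bin about hinge
P=np.array(s['eef_pos']);R0=np.array(s['eef_rot'])
for th in (.05,.1,.15,.2,.25,.3,.35,.4,.45,.5,.55,.6,.65,.69):
    Q=Ro.from_rotvec(-th*RY).as_matrix(); p=HINGE+Q@(P-HINGE)
    print(th,'turn',(Ro.from_matrix(R0.T@Q@R0).as_rotvec()/(np.pi/2)).round(3),'shift',(R0.T@(p-P)/.15).round(3),p.round(3))
"
```

```text
[-0.1  0.4  0.1] 0.005091685810056773 0.0
0.05 turn [-0.032  0.    -0.   ] shift [-0.    -0.034  0.012] [0.626 0.066 0.134]
0.1 turn [-0.064  0.    -0.   ] shift [-0.    -0.068  0.026] [0.621 0.066 0.132]
0.15 turn [-0.096  0.    -0.   ] shift [-0.    -0.101  0.042] [0.616 0.066 0.13 ]
0.2 turn [-0.127  0.    -0.   ] shift [-0.    -0.133  0.059] [0.611 0.067 0.127]
0.25 turn [-0.159  0.    -0.   ] shift [-0.    -0.164  0.078] [0.607 0.067 0.124]
0.3 turn [-0.191  0.001 -0.   ] shift [-0.001 -0.195  0.099] [0.602 0.067 0.121]
0.35 turn [-0.223  0.001 -0.   ] shift [-0.001 -0.224  0.12 ] [0.598 0.068 0.118]
0.4 turn [-0.255  0.001 -0.   ] shift [-0.001 -0.252  0.144] [0.594 0.068 0.114]
0.45 turn [-0.287  0.001 -0.   ] shift [-0.001 -0.279  0.169] [0.59  0.068 0.111]
0.5 turn [-0.318  0.001 -0.   ] shift [-0.001 -0.304  0.195] [0.586 0.068 0.107]
0.55 turn [-0.35   0.001 -0.   ] shift [-0.001 -0.329  0.222] [0.582 0.069 0.103]
0.6 turn [-0.382  0.001 -0.   ] shift [-0.001 -0.351  0.25 ] [0.579 0.069 0.098]
0.65 turn [-0.414  0.001 -0.   ] shift [-0.001 -0.373  0.28 ] [0.575 0.069 0.094]
0.69 turn [-0.439  0.001 -0.   ] shift [-0.001 -0.389  0.304] [0.573 0.069 0.09 ]
```

The fingers closed to 5 mm on nothing, so the bar is not between them. I need to look.

```bash
python3 -c "
from h import *
a=eyes.capture('side');cv2.imwrite('pics/s3.png',cv2.resize(a[90:190,260:380,::-1],None,fx=6,fy=6,interpolation=2))
p=np.array([.6313,.0654,.136])
for n,q in (('tcp',p),('outer tip',p-.016*RX),('bar',[.6305,.0655,.154]),('bar L',np.array([.6305,.0655,.154])+.032*RY),('bar R',np.array([.6305,.0655,.154])-.032*RY)): print(n,(proj('side',np.array(q))-[260,90])*6)
"
```

```text
tcp [339. 378.]
outer tip [316.8 403.2]
bar [337.8 347.4]
bar L [269.4 315. ]
bar R [407.4 380.4]
```

View pics/s3.png

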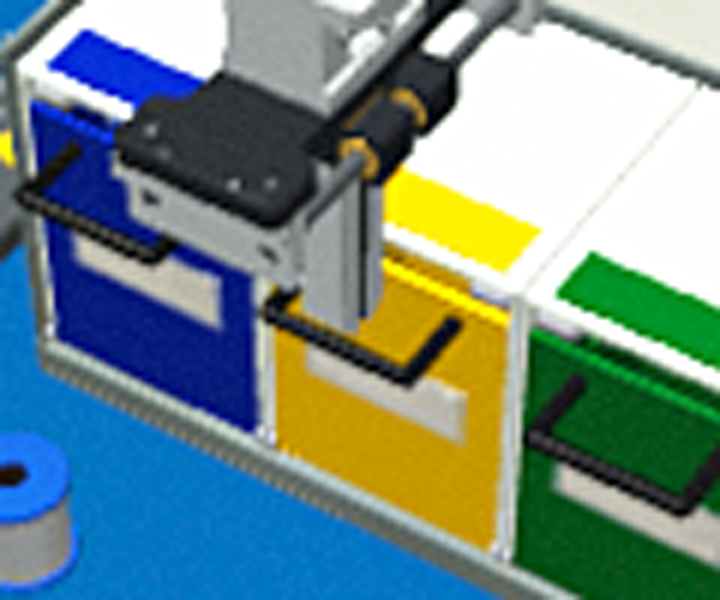

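The picture shows the fingertips ending at about (340,328), above the bar line. I predicted TCP at (339,378). I'll compare predicted and seen tips in the earlier picture too.

```bash
python3 -c "
from h import *
f=lambda X,o,s:((proj('side',np.array(X))-o)*s).round(0)
for z in (.052,.07,.09): print('s1 right finger -y',z,f([.4933+.0,-.156-.031,z],np.array([180,80]),1.6),'left',f([.4933,-.156+.031,z],np.array([180,80]),1.6))
p=np.array([.6313,.0654,0])
for z in (.136,.15,.16,.17,.18): print('s3',z,'outer',f(p-.009*RX+z*Z,np.array([260,90]),6),'outer back edge',f(p-.015*RX+z*Z,np.array([260,90]),6),'inner',f(p+.009*RX+z*Z,np.array([260,90]),6))
s=robot.observe();print(s['eef_pos'],s['finger_gap'])
"
python3 - <<'E'
import cv2,numpy as np
a=cv2.imread('pics/s1.png')[240:330,270:370];b=cv2.imread('pics/s3.png')[180:420,250:430]
cv2.imwrite('pics/c2.png',np.hstack([cv2.resize(a,(444,400),interpolation=2),cv2.resize(b,(300,400),interpolation=2)]))
E
```

```text
s1 right finger -y 0.052 [331. 291.] left [289. 272.]
s1 right finger -y 0.07 [332. 285.] left [290. 265.]
s1 right finger -y 0.09 [334. 277.] left [292. 257.]
s3 0.136 outer [326. 392.] outer back edge [318. 401.] inner [352. 364.]
s3 0.15 outer [326. 367.] outer back edge [317. 377.] inner [352. 339.]
s3 0.16 outer [326. 349.] outer back edge [317. 359.] inner [352. 321.]
s3 0.17 outer [326. 331.] outer back edge [317. 340.] inner [352. 302.]
s3 0.18 outer [326. 312.] outer back edge [317. 322.] inner [352. 284.]
[0.63124862 0.06541806 0.1359204 ] 0.00496543790802253
```

View pics/c2.png

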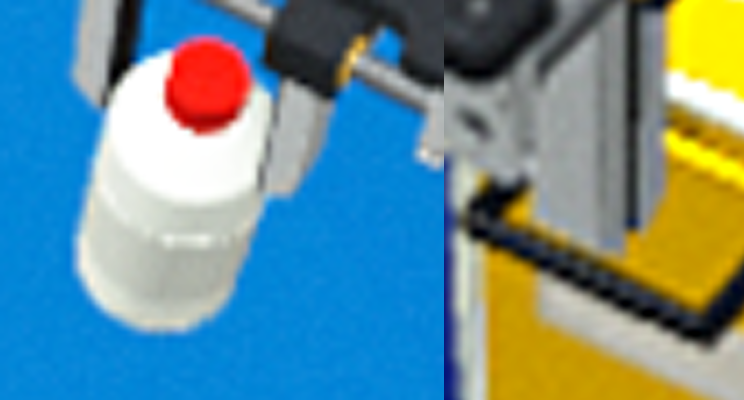

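Both pictures agree: the real fingertips sit about 30 mm higher than the reported TCP. That also explains the 50 mm gap on the bottle's shoulder. I'll reopen and feel my way down.

jog_arm(
  plan=[
    [[0,0,0],[0,0,-0.08],24],
    [[0,0,0],[0,0,-0.08],24],
    [[0,0,0],[0,0,-0.08],24],
    [[0,0,0],[0,0,-0.08],24],
    [[0,0,0],[0,0,-0.04],24],
    [[0,0,0],[0,0,0],24],
    [[0,0,0],[0,0,0.02],24],
    [[0,0,0],[0,0,0.04],24],
  ],
)

```text
time: 10.75
eef_pos: [0.631, 0.0653, 0.1292]
eef_rot: [[0.068, 0.998, -0.001], [0.998, -0.068, -0.0], [-0.0, -0.001, -1.0]]
wrist_force: [0.4, -0.6, 0.1]
finger_gap: 0.0238
grip_force: 0.0
```

jog_arm(
  plan=[
    [[0,0,0],[0,0,0.02],24],
    [[0,0,0],[0,0,0.04],24],
    [[0,0,0],[0,0,0.04],24],
  ],
)

```text
time: 11.05
eef_pos: [0.631, 0.0654, 0.1234]
eef_rot: [[0.068, 0.998, -0.0], [0.998, -0.068, -0.0], [-0.0, -0.0, -1.0]]
wrist_force: [0.3, 0.5, 0.2]
finger_gap: 0.0242
grip_force: 0.0
```

jog_arm(
  plan=[
    [[0,0,0],[0,0,0.02],24],
    [[0,0,0],[0,0,0.04],24],
    [[0,0,0],[0,0,0.04],24],
  ],
)

```text
time: 11.35
eef_pos: [0.631, 0.0654, 0.1174]
eef_rot: [[0.068, 0.998, -0.001], [0.998, -0.068, -0.0], [-0.0, -0.001, -1.0]]
wrist_force: [0.4, 0.2, -0.7]
finger_gap: 0.0239
grip_force: 0.0
```

jog_arm(
  plan=[
    [[0,0,0],[0,0,0.02],24],
    [[0,0,0],[0,0,0.04],24],
    [[0,0,0],[0,0,0.06],24],
    [[0,0,0],[0,0,0.08],24],
    [[0,0,0],[0,0,0.08],24],
    [[0,0,0],[0,0,0.08],5],
    [[0,0,0],[0,0,0.08],5],
    [[0,0,0],[0,0,0.08],5],
    [[0,0,0],[0,0,0.08],5],
  ],
)

```text
time: 12.25
eef_pos: [0.6308, 0.0654, 0.1059]
eef_rot: [[0.068, 0.998, -0.001], [0.998, -0.068, 0.0], [0.0, -0.001, -1.0]]
wrist_force: [-3.9, 0.6, 3.9]
finger_gap: 0.0076
grip_force: 20.0
```

The bar is gripped (7.6 mm gap). Now I'll pull it along its arc with the tool kept upright, so the bar turns between the pads.

jog_arm(
  plan=[
    [[0,0,0],[0,-0.04,0.01],5],
    [[0,0,0],[0,-0.08,0.027],5],
    [[0,0,0],[0,-0.12,0.044],5],
    [[0,0,0],[0,-0.157,0.063],5],
    [[0,0,0],[0,-0.195,0.083],5],
    [[0,0,0],[0,-0.23,0.105],5],
    [[0,0,0],[0,-0.23,0.105],5],
  ],
)

```text
time: 12.95
eef_pos: [0.5958, 0.0678, 0.0896]
eef_rot: [[0.068, 0.998, -0.001], [0.998, -0.068, -0.0], [-0.0, -0.001, -1.0]]
wrist_force: [1.0, -0.1, 1.6]
finger_gap: 0.0073
grip_force: 20.0
```

jog_arm(
  plan=[
    [[0,0,0],[0,-0.035,0.025],5],
    [[0,0,0],[0,-0.068,0.05],5],
    [[0,0,0],[0,-0.1,0.078],5],
    [[0,0,0],[0,-0.131,0.106],5],
    [[0,0,0],[0,-0.16,0.137],5],
    [[0,0,0],[0,-0.189,0.169],5],
    [[0,0,0],[0,-0.189,0.169],5],
  ],
)

```text
time: 13.65
eef_pos: [0.5678, 0.0697, 0.064]
eef_rot: [[0.068, 0.998, -0.001], [0.998, -0.068, -0.0], [-0.0, -0.001, -1.0]]
wrist_force: [2.2, 0.8, -1.9]
finger_gap: 0.0073
grip_force: 20.0
```

jog_arm(
  plan=[
    [[0,0,0],[0,-0.02,0.02],5],
    [[0,0,0],[0,-0.05,0.02],16],
    [[0,0,0],[0,-0.05,0.02],16],
    [[0,0,0],[0,-0.05,0.02],16],
    [[0,0,0],[0,-0.05,0.0],16],
    [[0,0,0],[0,-0.05,-0.1],16],
    [[0,0,0],[0,-0.05,-0.3],16],
    [[0,0,0],[0,-0.05,-0.5],16],
    [[0,0,0],[0,-0.05,-0.7],16],
    [[0,0,0],[0,-0.05,-0.9],16],
    [[0,0,0],[0,-0.05,-0.9],16],
  ],
)

```text
time: 14.75
eef_pos: [0.5626, 0.0703, 0.2032]
eef_rot: [[0.069, 0.998, 0.004], [0.998, -0.069, 0.002], [0.002, 0.004, -1.0]]
wrist_force: [0.4, 0.2, -0.6]
finger_gap: 0.0162
grip_force: 0.0
```

```bash
python3 -c "
from h import *
go([.363,.325,.10],rot(RY,-Z));
a=eyes.capture('side')[90:250,140:400,::-1];cv2.imwrite('pics/s4.png',cv2.resize(a,None,fx=3,fy=3,interpolation=2))
for th in (.5,.6,.7):
  print(th,(proj('side',HINGE+Ro.from_rotvec(-th*RY).apply(-.035*RX+.122*Z))-[140,90])*3)
"
```

```text
t 14.75 pos [0.5626 0.0703 0.2032] R [[0.069, 0.998, 0.004], [0.998, -0.069, 0.002], [0.002, 0.004, -1.0]] gap 0.0162 F [ 0.4  0.2 -0.6] q [-0.79  0.25  0.66  1.85 -0.17  1.1  -0.13]
turn [ 3.000e-03  1.000e-03 -1.002e+00] shift [ 1.601 -1.447  0.686]
0.5 [490.8 245.1]
0.6 [484.8 260.1]
0.7 [479.7 274.8]
```

View pics/s4.png

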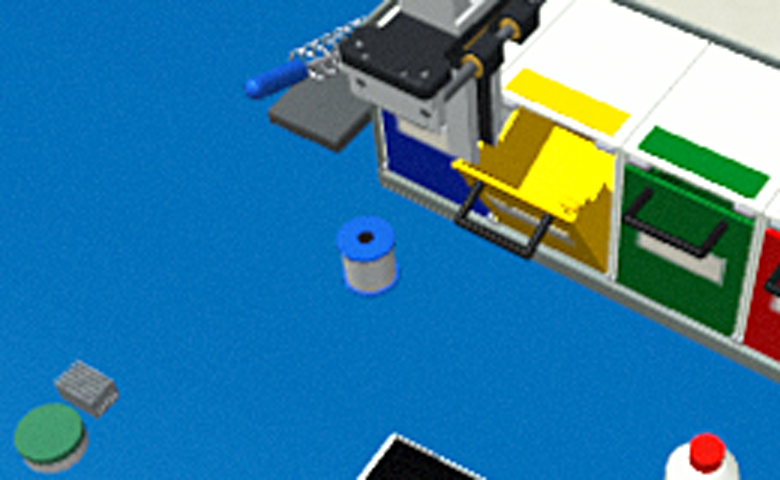

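The picture shows the yellow bin tipped out with its bar from about (462,220) to (530,252). That looks short of full tilt, so I'll measure the angle.

```bash
python3 -c "
from h import *
a=cv2.imread('pics/s4.png')[:,:,::-1].copy()
for b in blobs(a,(0,0,0),(180,255,70),60,(445,180,560,262)): print(b[0],b[1],(cv2.boxPoints(b[2])).round(0).tolist())
for th in (.3,.4,.45,.5,.6,.7):
  f=lambda y,r=-.035,h=.122:((proj('side',HINGE+Ro.from_rotvec(-th*RY).apply(r*RX+h*Z)+y*RY)-[140,90])*3).round(0).tolist()
  print(th,f(.032),f(-.032),'face top corners',f(.056,0,.135),f(-.056,0,.135))
"
```

```text
1494 [499.3 227.5] [[452.0, 222.0], [474.0, 177.0], [554.0, 217.0], [532.0, 262.0]]
0.3 [470.0, 199.0] [539.0, 232.0] face top corners [466.0, 143.0] [588.0, 200.0]
0.4 [463.0, 213.0] [532.0, 247.0] face top corners [457.0, 157.0] [579.0, 215.0]
0.45 [460.0, 220.0] [529.0, 255.0] face top corners [452.0, 164.0] [574.0, 223.0]
0.5 [457.0, 228.0] [525.0, 262.0] face top corners [448.0, 172.0] [570.0, 230.0]
0.6 [451.0, 243.0] [519.0, 278.0] face top corners [440.0, 187.0] [561.0, 246.0]
0.7 [446.0, 258.0] [514.0, 292.0] face top corners [433.0, 202.0] [554.0, 262.0]
```

The bin dragged back to about 0.43 as I withdrew. I'll press the bar down from above with closed fingers so it goes past 0.5 and falls to its stop.

jog_arm(
  plan=[
    [[0,0,0],[0,0.07,0.1],0],
    [[0,0,0],[0,0.07,0.3],0],
    [[0,0,0],[0,0.07,0.5],0],
    [[0,0,0],[0,0.07,0.6],0],
    [[0,0,0],[0,0.07,0.65],0],
    [[0,0,0],[0,0.07,0.69],0],
    [[0,0,0],[0,0.07,0.73],0],
    [[0,0,0],[0,0.05,0.77],0],
    [[0,0,0],[0,0.03,0.81],0],
    [[0,0,0],[0,0.03,0.81],0],
  ],
)

```text
time: 15.8
eef_pos: [0.559, 0.0703, 0.0774]
eef_rot: [[0.068, 0.998, -0.012], [0.998, -0.068, 0.001], [0.001, -0.012, -1.0]]
wrist_force: [-36.7, 1.9, 29.7]
finger_gap: 0.0006
grip_force: 23.7
```

```bash
python3 -c "
from h import *
go([.363,.325,.10],rot(RY,-Z))
a=eyes.capture('side');a=cv2.resize(a[90:250,140:400],None,fx=3,fy=3,interpolation=2)
h=cv2.cvtColor(a,cv2.COLOR_RGB2HSV)
m=cv2.inRange(h,np.array((0,0,0)),np.array((180,255,70)));m[:,560:]=0;m[:,:430]=0;m[:190]=0;m[320:]=0
q=np.argwhere(m);print('lowest dark',q[q[:,0].argmax()][::-1],'leftmost',q[q[:,1].argmin()][::-1], [ (b[0],b[1],cv2.boxPoints(b[2]).round().tolist()) for b in blobs(a,(0,0,0),(180,255,70),60,(430,190,560,320))])
"
```

```text
t 15.8 pos [0.559  0.0703 0.0774] R [[0.068, 0.998, -0.012], [0.998, -0.068, 0.001], [0.001, -0.012, -1.0]] gap 0.0006 F [-36.7   1.9  29.7] q [-0.71  0.41  0.6   1.96 -0.3   0.87 -0.02]
turn [-0.006 -0.006 -1.002] shift [ 1.605 -1.421 -0.133]
lowest dark [516 281] leftmost [430 190] [(np.int32(1464), array([446.5, 210.7]), [[430.0, 190.0], [476.0, 190.0], [476.0, 242.0], [430.0, 242.0]]), (np.int32(325), array([500. , 197.7]), [[486.0, 190.0], [514.0, 190.0], [514.0, 212.0], [486.0, 212.0]]), (np.int32(100), array([469.6, 220.7]), [[454.0, 235.0], [485.0, 202.0], [487.0, 204.0], [456.0, 237.0]]), (np.int32(608), array([521. , 261.6]), [[493.0, 267.0], [537.0, 234.0], [552.0, 255.0], [509.0, 288.0]])]
```

jog_arm(
  plan=[
    [[0,0,0],[0,0,-0.05],0],
    [[0,0,0],[0,0,-0.1],0],
    [[0,0,0],[0,0,-0.3],0],
    [[0,0,0],[0,0,-0.6],0],
    [[0,0,0],[0,0,-0.9],0],
    [[0,0,0],[0,0,-0.9],0],
  ],
)

```text
time: 16.45
eef_pos: [0.569, 0.0699, 0.2196]
eef_rot: [[0.069, 0.998, 0.009], [0.998, -0.069, 0.003], [0.004, 0.009, -1.0]]
wrist_force: [1.2, 0.2, -0.9]
finger_gap: 0.0007
grip_force: 0.0
```

```bash
python3 -c "
from h import *
go([.363,.325,.13],rot(RY,-Z))
a=eyes.capture('side');a=cv2.resize(a[90:250,140:400],None,fx=3,fy=3,interpolation=2);cv2.imwrite('pics/s5.png',a[:,:,::-1])
print([ (b[0],b[1],cv2.boxPoints(b[2]).round().tolist()) for b in blobs(a,(0,0,0),(180,255,70),60,(430,190,560,320))])
print([ (b[0],b[1],cv2.boxPoints(b[2]).round().tolist()) for b in blobs(a,(18,150,120),(32,255,255),60,(420,130,640,320))])
"
```

```text
t 16.45 pos [0.569  0.0699 0.2196] R [[0.069, 0.998, 0.009], [0.998, -0.069, 0.003], [0.004, 0.009, -1.0]] gap 0.0007 F [ 1.2  0.2 -0.9] q [-0.79  0.24  0.67  1.82 -0.17  1.13 -0.13]
turn [ 0.006  0.002 -1.002] shift [ 1.599 -1.493  0.591]
[(np.int32(1293), array([483.7, 263. ]), [[437.0, 258.0], [457.0, 216.0], [535.0, 255.0], [515.0, 296.0]])]
[(np.int32(17564), array([538.8, 193.9]), [[432.0, 202.0], [489.0, 88.0], [656.0, 171.0], [598.0, 286.0]]), (np.int32(61), array([608.3, 131.5]), [[598.0, 130.0], [616.0, 130.0], [616.0, 135.0], [598.0, 135.0]])]
```

The bar and face corner now match 0.7, so the bin is fully tipped. On to the heatsink.

jog_arm(
  plan=[
    [[0,0,0],[0.2,-0.25,0],60],
    [[0,0,0],[0.4,-0.5,0],60],
    [[0,0,-0.1],[0.6,-0.75,0],60],
    [[0,0,-0.2],[0.8,-1,0],60],
    [[0,0,-0.3],[1,-1,0],60],
    [[0,0,-0.4],[1,-1,0],60],
    [[0,0,-0.5],[1,-1,0],60],
    [[0,0,-0.6],[1,-1,0],60],
    [[0,0,-0.7],[1,-1,0],60],
    [[0,0,-0.8],[1,-1,0],60],
    [[0,0,-0.9],[1,-1,0],60],
    [[0,0,-1.0],[1,-1,0],60],
    [[0,0,-1.0],[1,-1,0],60],
    [[0,0,-1.0],[1,-1,0],60],
  ],
)

```text
time: 17.9
eef_pos: [0.4261, 0.2297, 0.2129]
eef_rot: [[-0.998, 0.067, -0.0], [0.067, 0.998, -0.0], [0.0, -0.0, -1.0]]
wrist_force: [-0.3, -0.6, 0.1]
finger_gap: 0.0599
grip_force: 0.0
```

```bash
python3 -c "
from h import *
go([.363,.3255,.08],rot(RY,-Z))"
```

```text
t 17.9 pos [0.4261 0.2297 0.2129] R [[-0.998, 0.067, -0.0], [0.067, 0.998, -0.0], [0.0, -0.0, -1.0]] gap 0.0599 F [-0.3 -0.6  0.1] q [-1.06  0.06  0.46  1.99 -0.03  1.1   0.91]
turn [-0.    -0.    -0.001] shift [0.462 0.609 0.886]
```

jog_arm(
  plan=[
    [[0,0,0],[0.2,0.3,0],60],
    [[0,0,0],[0.4,0.55,0.1],60],
    [[0,0,0],[0.46,0.61,0.3],60],
    [[0,0,0],[0.46,0.61,0.6],60],
    [[0,0,0],[0.46,0.61,0.88],60],
    [[0,0,0],[0.46,0.61,0.88],60],
    [[0,0,0],[0.46,0.61,0.88],60],
  ],
)

```text
time: 18.6
eef_pos: [0.3637, 0.3255, 0.0817]
eef_rot: [[-0.998, 0.07, -0.001], [0.07, 0.998, -0.001], [0.0, -0.001, -1.0]]
wrist_force: [0.4, -0.3, 0.8]
finger_gap: 0.0598
grip_force: 0.0
```

```bash
python3 -c "
from h import *
go([.363,.3255,-.024],rot(RY,-Z))
S=eyes.capture('side');cv2.imwrite('pics/s6.png',cv2.resize(S[160:270,110:250,::-1],None,fx=5,fy=5,interpolation=2))
print([(b[0],b[1],b[2]) for b in blobs(S,(0,0,40),(180,140,255),30,(130,180,190,255))])
for z in (.08,.1,.11): print(z,[((proj('side',np.array([.363,.3255,z])+y*RY)-[110,160])*5).round() for y in (.036,-.036)])
"
```

```text
t 18.6 pos [0.3637 0.3255 0.0817] R [[-0.998, 0.07, -0.001], [0.07, 0.998, -0.001], [0.0, -0.001, -1.0]] gap 0.0598 F [ 0.4 -0.3  0.8] q [-1.16  0.24  0.35  2.12 -0.11  0.8   0.75]
turn [-0.001 -0.    -0.003] shift [0.004 0.001 0.705]
[(np.int32(35), array([141.5, 184.2]), ((141.50001525878906, 184.50001525878906), (11.180339813232422, 3.130495071411133), 63.43495178222656)), (np.int32(272), array([163.9, 189. ]), ((161.5, 191.0), (22.0, 21.0), 90.0)), (np.int32(244), array([168.8, 219.2]), ((168.75001525878906, 219.25003051757812), (18.384775161743164, 14.849242210388184), 45.0)), (np.int32(122), array([160.6, 239.2]), ((159.3439483642578, 237.9855499267578), (16.3431396484375, 22.79438018798828), 36.25383758544922))]
0.08 [array([204., 183.]), array([316., 252.])]
0.1 [array([191., 157.]), array([304., 225.])]
0.11 [array([185., 143.]), array([298., 212.])]
```

View pics/s6.png

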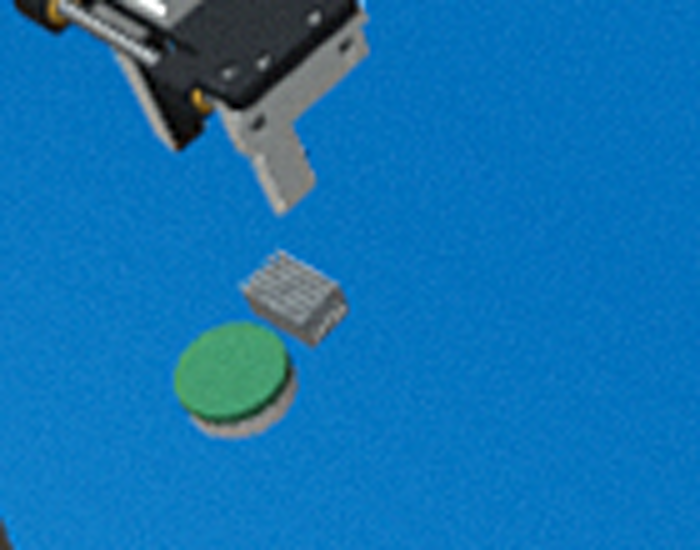

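The last picture shows fingertips at (178,148) and (293,200), lined up over the heatsink's ends at about z = 0.115. The tool sits about 34 mm short of its reading, so I'll descend until touch.

jog_arm(
  plan=[
    [[0,0,0],[0,0,0.2],60],
    [[0,0,0],[0,0,0.4],60],
    [[0,0,0],[0,0,0.55],60],
    [[0,0,0],[0,0,0.62],60],
    [[0,0,0],[0,0,0.66],60],
    [[0,0,0],[0,0,0.68],60],
    [[0,0,0],[0,0,0.68],60],
  ],
)

```text
time: 19.35
eef_pos: [0.364, 0.3263, -0.02]
eef_rot: [[-0.998, 0.069, 0.001], [0.069, 0.998, 0.001], [-0.001, 0.001, -1.0]]
wrist_force: [-0.4, 0.1, -0.0]
finger_gap: 0.0603
grip_force: 0.0
```

jog_arm(
  plan=[
    [[0,0,0],[0,0,0.02],60],
    [[0,0,0],[0,0,0.04],60],
    [[0,0,0],[0,0,0.04],60],
  ],
)

```text
time: 19.65
eef_pos: [0.3634, 0.3258, -0.0269]
eef_rot: [[-0.998, 0.068, -0.0], [0.068, 0.998, -0.0], [0.0, -0.0, -1.0]]
wrist_force: [0.2, -1.2, 0.2]
finger_gap: 0.0599
grip_force: 0.0
```

Reported z is below 0 with no contact, which confirms the offset. I'll close on the heatsink here.

jog_arm(
  plan=[
    [[0,0,0],[0,0,0.01],60],
    [[0,0,0],[0,0,0.01],60],
    [[0,0,0],[0,0,0.01],34],
    [[0,0,0],[0,0,0.01],34],
    [[0,0,0],[0,0,0.01],34],
    [[0,0,0],[0,0,0.01],34],
    [[0,0,0],[0,0,0.01],34],
    [[0,0,0],[0,0,0.01],34],
  ],
  grip_force=20,
)

```text
time: 20.45
eef_pos: [0.3636, 0.3258, -0.0282]
eef_rot: [[-0.998, 0.068, 0.0], [0.068, 0.998, 0.0], [-0.0, 0.0, -1.0]]
wrist_force: [-0.1, -0.0, 0.9]
finger_gap: 0.0403
grip_force: 20.0
```

jog_arm(
  plan=[
    [[0,0,0],[0,0,-0.1],34],
    [[0,0,0],[0,0,-0.3],34],
    [[0,0,0],[0,0,-0.6],34],
    [[0,0,0],[0,0,-0.9],34],
    [[0,0,0],[-0.3,-0.3,-1],34],
    [[0,0,0],[-0.5,-0.6,-1],34],
    [[0,0,0],[-0.7,-0.8,-1],34],
    [[0,0,0],[-0.7,-0.8,-1],34],
    [[0,0,0],[-0.7,-0.8,-1],34],
  ],
)

```text
time: 21.35
eef_pos: [0.461, 0.197, 0.1217]
eef_rot: [[-0.997, 0.072, 0.0], [0.072, 0.997, -0.0], [-0.0, -0.0, -1.0]]
wrist_force: [-0.2, 0.8, -1.2]
finger_gap: 0.0396
grip_force: 20.0
```

```bash
python3 -c "
from h import *
go([.6236,.0658,.16],rot(RY,-Z))"
```

```text
t 21.35 pos [0.461  0.197  0.1217] R [[-0.997, 0.072, 0.0], [0.072, 0.997, -0.0], [-0.0, -0.0, -1.0]] gap 0.0396 F [-0.2  0.8 -1.2] q [-0.94  0.21  0.47  2.06 -0.12  0.9   1.09]
turn [-0.     0.    -0.004] shift [-1.144 -0.795 -0.255]
```

jog_arm(
  plan=[
    [[0,0,0],[-0.1,-0.2,-0.25],34],
    [[0,0,0],[-0.2,-0.45,-0.25],34],
    [[0,0,0],[-0.4,-0.65,-0.25],34],
    [[0,0,0],[-0.6,-0.8,-0.25],34],
    [[0,0,0],[-0.8,-0.8,-0.25],34],
    [[0,0,0],[-0.8,-0.8,-0.25],34],
    [[0,0,0],[-0.8,-0.8,-0.25],34],
  ],
)

```text
time: 22.05
eef_pos: [0.5711, 0.0721, 0.1585]
eef_rot: [[-0.998, 0.067, -0.001], [0.067, 0.998, -0.001], [0.001, -0.001, -1.0]]
wrist_force: [-0.6, 1.2, -1.5]
finger_gap: 0.0401
grip_force: 20.0
```

```bash
python3 -c "
from h import *
go([.6236,.0658,.16],rot(RY,-Z));go([.6236,.0658,.092])"
```

```text
t 22.05 pos [0.5711 0.0721 0.1585] R [[-0.998, 0.067, -0.001], [0.067, 0.998, -0.001], [0.001, -0.001, -1.0]] gap 0.0401 F [-0.6  1.2 -1.5] q [-0.7   0.31  0.57  1.87 -0.19  1.02  1.45]
turn [-0.    -0.001 -0.001] shift [-0.352 -0.018 -0.011]
t 22.05 pos [0.5711 0.0721 0.1585] R [[-0.998, 0.067, -0.001], [0.067, 0.998, -0.001], [0.001, -0.001, -1.0]] gap 0.0401 F [-0.6  1.2 -1.5] q [-0.7   0.31  0.57  1.87 -0.19  1.02  1.45]
turn [0. 0. 0.] shift [-0.353 -0.018  0.443]
```

jog_arm(
  plan=[
    [[0,0,0],[-0.2,-0.02,0],34],
    [[0,0,0],[-0.34,-0.02,0],34],
    [[0,0,0],[-0.35,-0.02,0.1],34],
    [[0,0,0],[-0.35,-0.02,0.2],34],
    [[0,0,0],[-0.35,-0.02,0.3],34],
    [[0,0,0],[-0.35,-0.02,0.4],34],
    [[0,0,0],[-0.35,-0.02,0.43],34],
    [[0,0,0],[-0.35,-0.02,0.43],34],
  ],
)

```text
time: 22.85
eef_pos: [0.623, 0.0644, 0.0939]
eef_rot: [[-0.998, 0.068, -0.001], [0.068, 0.998, -0.0], [0.001, -0.0, -1.0]]
wrist_force: [0.5, 0.0, 0.3]
finger_gap: 0.0397
grip_force: 20.0
```

jog_arm(
  plan=[
    [[0,0,0],[0,0,0],56],
    [[0,0,0],[0,0,0],56],
    [[0,0,0],[0,0,0],56],
    [[0,0,0],[0,0,0],56],
    [[0,0,0],[0,0,-0.2],56],
    [[0,0,0],[0,0,-0.5],56],
    [[0,0,0],[0,0,-0.6],56],
    [[0,0,0],[0.3,0,-0.6],30],
    [[0,0,0],[0.6,0,-0.6],0],
    [[0,0,0],[0.9,0,-0.6],0],
    [[0,0,0],[0.9,0,-0.6],0],
    [[0,0,0],[0.9,0,-0.6],0],
  ],
)

```text
time: 24.05
eef_pos: [0.4889, 0.0742, 0.1853]
eef_rot: [[-0.998, 0.067, 0.001], [0.067, 0.998, 0.002], [-0.001, 0.002, -1.0]]
wrist_force: [0.1, 0.7, 0.9]
finger_gap: 0.0192
grip_force: 0.0
```

```bash
python3 -c "
from h import *
a=eyes.capture('side')[90:250,140:400]
cv2.imwrite('pics/s7.png',a[:,:,::-1])
A=cv2.resize(a,None,fx=3,fy=3,interpolation=2)
print('bar',[(b[0],b[1],cv2.boxPoints(b[2]).round().tolist()) for b in blobs(A,(0,0,0),(180,255,70),60,(430,190,560,320))])
# grey heatsink within bin mouth (excl. white label/roof)
print('grey',[(b[0],b[1],cv2.boxPoints(b[2]).round().tolist()) for b in blobs(A,(0,0,50),(180,70,175),60,(440,130,610,240))])
S0=cv2.imread('pics/side0.png');print('old hs spot',[(b[0],b[1]) for b in blobs(np.ascontiguousarray(eyes.capture('side')),(0,0,40),(180,140,255),30,(155,205,190,230))])
T=eyes.capture('top');print('bottle cap top',[(b[0],b[1]) for b in blobs(T,(0,150,80),(8,255,255),20,(330,180,420,260))])
v=HINGE+Ro.from_rotvec(-.7*RY).apply(.03*RX+.02*Z);print('V expected',(proj('side',v)-[140,90])*3)
go(HINGE-.135*RX+(.06-.032)*Z)
"
```

```text
bar [(np.int32(1299), array([483.8, 263.1]), [[437.0, 257.0], [458.0, 216.0], [535.0, 255.0], [514.0, 296.0]])]
grey [(np.int32(4464), array([483. , 165.6]), [[440.0, 237.0], [440.0, 130.0], [541.0, 130.0], [541.0, 237.0]]), (np.int32(182), array([483.5, 231.6]), [[464.0, 225.0], [466.0, 220.0], [504.0, 239.0], [502.0, 244.0]])]
old hs spot []
bottle cap top [(np.int32(39), array([394.7, 224.5]))]
V expected [559.2 213.6]
t 24.2 pos [0.4901 0.0736 0.1848] R [[-0.998, 0.069, 0.001], [0.069, 0.998, -0.0], [-0.001, -0.0, -1.0]] gap 0.0072 F [ 0.2 -0.1 -0.3] q [-0.81  0.12  0.58  2.01 -0.07  1.03  1.31]
turn [0. 0. 0.] shift [-0.271  0.007  0.832]
```

jog_arm(
  plan=[
    [[0,0,0],[0,0,0.3],0],
    [[0,0,0],[0,0,0.6],0],
    [[0,0,0],[0,0,0.86],0],
    [[0,0,0],[0,0,0.86],0],
    [[0,0,0],[0,0,0.86],0],
  ],
)

```text
time: 24.7
eef_pos: [0.4896, 0.0728, 0.056]
eef_rot: [[-0.998, 0.069, -0.001], [0.069, 0.998, -0.002], [0.001, -0.002, -1.0]]
wrist_force: [0.9, -0.4, 1.3]
finger_gap: 0.0005
grip_force: 0.0
```

```bash
python3 -c "
from h import *
a=eyes.capture('side'); h=cv2.cvtColor(a,cv2.COLOR_RGB2HSV)
def cl(p):
    H,S,V=[int(x) for x in p]
    if S<90: return '#' if V>190 else ('+' if V>60 else '.')
    if 15<H<35: return 'y' if V>150 else 'o'
    if 100<H<130: return 'b'
    return '?' if V>60 else '.'
for r in range(128,186): print(r,''.join(cl(p) for p in h[r,276:348]))
go(HINGE-.135*RX+(.056-.032)*Z)
"
```

```text
128 +++++++++++++++++++++++++b++++#yyoyyyyyyyyoy+#######yyyyyyyyyyyyyyyyyyyy
129 +++++++++++++++++++++++++b++++yyyoyyyyyyyyyooo++#######yyyyyyyyyyyyyyyyy
130 +++++++++++++++++++++++++b++#+yyoyyyyyyyyyyyoyyyy+#######yyyyyyyyyyyyyyy
131 +++++++++++++++++++++++++b++#yyyyyyyyyyyyyyyoyyyyyy+#######yyyyyyyyyyyyy
132 +++++++++++++++++++++++++b++#yyoyyyyyyyyyyyyyyyyyyyyy+#######yyyyyyyyyy#
133 +++++++++++++++++++++++++b++yyyooyyyyyyyyyyoyyyyyyyyyyy++######yyyyyyy##
134 +++++++++++++++++++++++++b+#yyoyyyyyyyyyyyyyyyyyyyyyyyyyyy+#######yyy###
135 ++++++++++++++++++++++++.b+yyyoyyyyyyyyyyyoyyyyyyyyyyyyyyyyy+###########
136 ++++++++++++++++++++++++.b+yyyoyyyyyyyyyyyyyyyyyyyyyyyyyyyyyyy+#########
137 ++++++++++++++++++++++++.b#yyoyyyyyyyyyyyoyyyyyyyyyyyyyyyyyyyyy#########
138 ++++++++++++++++++++++++b+yyyoyyyyyyyyyyoyyyyyyyyyyyyyyyyyyyyyy#########
139 +++++++++++++++++++++++.byyyoyyyyyyyyyyyoyyyyyyyyyyyyyyyyyyyyyy++###++##
140 +++++++++++++++++++++++.byyyyyyyyyyyyyyyoyyyyyyyyyyyyyyyyyyyyyyyyy+++++#
141 ++++++++++++++++++++++.boyyoyyyyoyyyyyyyyyyyyyyyyyyyyyyyyyyyyyyyyyyyy#++
142 ++++++++++++++++++
[... 2892 characters left out ...]
yyyoyy#++??
180 ....+.........++.+..............+...........+bbbbb+++++++++++++yoyy#++??
181 ...+...............+..........+............++bbbbbbb+++++++++#++++#+#+??
182 .....boo...........+.+.+........+.+..++...+++bbbbbbbbb+++++++++##+++#+??
183 +.+..oyoob.+++...............+...+..+....++++bbbbbbbbbbb+++++++++#+++???
184 ...boyo+ob+++bbb....++..+...+.......+...+++++bbbbbbbbbbbbb+++++++++++++?
185 ...boy+++++++bbbbbb..........+..++....b.++++bbbbbbbbbbbbbbbb+++++++++#++
t 24.75 pos [0.4903 0.0733 0.057 ] R [[-0.998, 0.069, 0.001], [0.069, 0.998, -0.0], [-0.001, -0.0, -1.0]] gap 0.0006 F [ 0.7 -0.5  0.6] q [-0.74  0.31  0.54  2.13 -0.23  0.75  1.46]
turn [0. 0. 0.] shift [-0.27   0.009  0.007]
```

The class map shows the heatsink as a bright patch at px (318–331, 159–167), inside the tipped bin. Now I'll push the bin shut by its bar, following the arc.

jog_arm(
  plan=[
    [[0,0,0],[-0.2,0.01,0],0],
    [[0,0,0],[-0.34,0.01,0],0],
    [[0,0,0],[-0.384,0.01,0],0],
    [[0,0,0],[-0.44,0.01,-0.06],0],
    [[0,0,0],[-0.493,0.01,-0.115],0],
    [[0,0,0],[-0.56,0.01,-0.17],0],
    [[0,0,0],[-0.623,0.01,-0.22],0],
    [[0,0,0],[-0.66,0.01,-0.244],0],
    [[0,0,0],[-0.697,0.01,-0.264],0],
    [[0,0,0],[-0.735,0.01,-0.284],0],
    [[0,0,0],[-0.76,0.01,-0.296],0],
    [[0,0,0],[-0.76,0.01,-0.296],0],
  ],
)

```text
time: 25.95
eef_pos: [0.6033, 0.0672, 0.1001]
eef_rot: [[-0.998, 0.069, 0.0], [0.069, 0.998, -0.0], [-0.0, -0.0, -1.0]]
wrist_force: [-0.6, 0.1, -0.6]
finger_gap: 0.0005
grip_force: 0.0
```

```bash
cat > ang.py <<'E'
from h import *
a=eyes.capture('side');A=cv2.resize(a[90:250,140:400],None,fx=3,fy=3,interpolation=2)
for b in blobs(A,(0,0,0),(180,255,70),100,(430,120,600,320)): print('dark',b[0],b[1],cv2.boxPoints(b[2]).round().tolist())
for th in (0,.1,.2,.3):
  f=lambda y,r=-.035,h=.122:((proj('side',HINGE+Ro.from_rotvec(-th*RY).apply(r*RX+h*Z)+y*RY)-[140,90])*3).round(0).tolist()
  print(th,f(.032),f(-.032))
s=robot.observe();print('rack xy',(np.array(s['eef_pos'])-HINGE)@RX,s['eef_pos'][2],'F',s['wrist_force'].round(1))
E
python3 ang.py
```

```text
dark 163 [438.6 125. ] [[430.0, 120.0], [451.0, 120.0], [451.0, 131.0], [430.0, 131.0]]
dark 1413 [492.9 132.5] [[452.0, 129.0], [468.0, 96.0], [533.0, 129.0], [517.0, 162.0]]
dark 1738 [574.1 136.1] [[526.0, 120.0], [599.0, 120.0], [599.0, 162.0], [526.0, 162.0]]
dark 404 [551.8 194.5] [[530.0, 188.0], [568.0, 179.0], [573.0, 201.0], [535.0, 210.0]]
0 [495.0, 158.0] [564.0, 190.0]
0.1 [486.0, 170.0] [556.0, 203.0]
0.2 [478.0, 184.0] [547.0, 218.0]
0.3 [470.0, 199.0] [539.0, 232.0]
rack xy -0.06274994395248953 0.0999061876865014 F [-0.7  0.6 -0.1]
```

jog_arm(
  plan=[
    [[0,0,0],[-0.03,0,-0.01],0],
    [[0,0,0],[-0.06,0,-0.02],0],
    [[0,0,0],[-0.08,0,-0.025],0],
    [[0,0,0],[-0.095,0,-0.03],0],
    [[0,0,0],[-0.095,0,-0.03],0],
  ],
)

```text
time: 26.5
eef_pos: [0.6172, 0.0663, 0.1045]
eef_rot: [[-0.998, 0.068, -0.0], [0.068, 0.998, -0.0], [0.0, -0.0, -1.0]]
wrist_force: [-0.7, 0.1, 0.5]
finger_gap: 0.0007
grip_force: 0.3
```

```bash
python3 ang.py
```

```text
dark 161 [438.6 125. ] [[430.0, 120.0], [451.0, 120.0], [451.0, 131.0], [430.0, 131.0]]
dark 415 [508.  126.4] [[479.0, 120.0], [524.0, 120.0], [524.0, 138.0], [479.0, 138.0]]
dark 478 [585.7 130.3] [[571.0, 120.0], [599.0, 120.0], [599.0, 143.0], [571.0, 143.0]]
dark 369 [563.3 181.4] [[540.0, 177.0], [579.0, 165.0], [585.0, 186.0], [546.0, 198.0]]
0 [495.0, 158.0] [564.0, 190.0]
0.1 [486.0, 170.0] [556.0, 203.0]
0.2 [478.0, 184.0] [547.0, 218.0]
0.3 [470.0, 199.0] [539.0, 232.0]
rack xy -0.048359127452933526 0.10456450712123339 F [-0.3 -1.1 -0.6]
```

jog_arm(
  plan=[
    [[0,0,0],[-0.015,0,0],0],
    [[0,0,0],[-0.03,0,0],0],
    [[0,0,0],[-0.03,0,0],0],
  ],
)

```text
time: 26.85
eef_pos: [0.6177, 0.0663, 0.1043]
eef_rot: [[-0.998, 0.068, -0.008], [0.068, 0.998, 0.001], [0.008, 0.0, -1.0]]
wrist_force: [-28.6, 1.6, 20.7]
finger_gap: 0.0003
grip_force: 13.9
```

jog_arm(
  plan=[
    [[0,0,0],[-0.015,0,0],0],
    [[0,0,0],[-0.03,0,0],0],
    [[0,0,0],[-0.03,0,0],0],
  ],
)

```text
time: 27.15
eef_pos: [0.618, 0.0663, 0.1042]
eef_rot: [[-0.998, 0.068, -0.015], [0.068, 0.998, 0.002], [0.015, 0.001, -1.0]]
wrist_force: [-55.6, 2.3, 43.9]
finger_gap: 0.0007
grip_force: 28.3
```

```bash
python3 ang.py; python3 - <<'E'
from h import *
A=cv2.imread('pics/side0.png')[:,:,::-1];A=cv2.resize(A[90:250,140:400],None,fx=3,fy=3,interpolation=2)
for b in blobs(A,(0,0,0),(180,255,70),100,(540,120,600,320)): print('ref dark',b[0],b[1],cv2.boxPoints(b[2]).round().tolist())
E
```

```text
dark 163 [438.6 125. ] [[430.0, 120.0], [451.0, 120.0], [451.0, 131.0], [430.0, 131.0]]
dark 309 [512.8 125.8] [[490.0, 120.0], [527.0, 120.0], [527.0, 135.0], [490.0, 135.0]]
dark 355 [587.7 128.2] [[571.0, 129.0], [578.0, 114.0], [605.0, 126.0], [598.0, 141.0]]
dark 120 [496.5 153.8] [[491.0, 145.0], [500.0, 145.0], [500.0, 162.0], [491.0, 162.0]]
dark 366 [565.5 180. ] [[542.0, 178.0], [582.0, 162.0], [590.0, 181.0], [549.0, 198.0]]
0 [495.0, 158.0] [564.0, 190.0]
0.1 [486.0, 170.0] [556.0, 203.0]
0.2 [478.0, 184.0] [547.0, 218.0]
0.3 [470.0, 199.0] [539.0, 232.0]
rack xy -0.04756892903843733 0.10420441211432108 F [-55.7   2.5  43.9]
ref dark 509 [565.9 178.2] [[538.0, 176.0], [588.0, 157.0], [597.0, 180.0], [546.0, 199.0]]
```

That is a hard stop, so I'll back off and compare the bin with the first picture.

jog_arm(
  plan=[
    [[0,0,0],[0.06,0,0],0],
    [[0,0,0],[0.2,0,0],0],
    [[0,0,0],[0.5,0,0],0],
    [[0,0,0],[0.8,0,0],0],
    [[0,0,0],[1,0,0],0],
    [[0,0,0],[1,1,-0.4],0],
    [[0,0,0],[1,1,-0.4],0],
    [[0,0,0],[1,1,-0.4],0],
    [[0,0,0],[1,1,-0.4],0],
  ],
)

```text
time: 28.1
eef_pos: [0.4872, 0.2315, 0.1665]
eef_rot: [[-0.998, 0.063, 0.003], [0.063, 0.998, 0.003], [-0.002, 0.003, -1.0]]
wrist_force: [0.9, -0.4, -0.0]
finger_gap: 0.0007
grip_force: 0.0
```

```bash
python3 - <<'E'
from h import *
S=eyes.capture('side');S0=np.ascontiguousarray(cv2.imread('pics/side0.png')[:,:,::-1]);T=eyes.capture('top');T0=np.ascontiguousarray(cv2.imread('pics/top0.png')[:,:,::-1])
cv2.imwrite('pics/fs.png',S[:,:,::-1]);cv2.imwrite('pics/ft.png',T[:,:,::-1])
for n,im in(('now',S),('ref',S0)): print(n,'side bar',[(b[0],b[1],cv2.boxPoints(b[2]).round(1).tolist()) for b in blobs(im,(0,0,0),(180,255,60),15,(300,125,336,158))])
for n,im in(('now',T),('ref',T0)): print(n,'top bar',[(b[0],b[1]) for b in blobs(im,(0,0,0),(180,255,60),15,(280,150,318,170))])
d=(np.abs(S.astype(int)-S0).max(2)>45).astype(np.uint8);n,l,s,c=cv2.connectedComponentsWithStats(cv2.morphologyEx(d,cv2.MORPH_OPEN,np.ones((2,2))))
print([(s[i].tolist(),c[i].round()) for i in range(1,n) if s[i,4]>15])
print('bottle',[(b[0],b[1]) for b in blobs(S,(0,150,80),(8,255,255),20,(360,225,400,300))],robot.observe()['eef_pos'],robot.observe()['wrist_force'])
E
```

```text
now side bar [(np.int32(120), array([317.8, 144.7]), [[302.70001220703125, 142.89999389648438], [308.20001220703125, 130.8000030517578], [335.79998779296875, 143.3000030517578], [330.29998779296875, 155.39999389648438]])]
ref side bar [(np.int32(119), array([317.7, 144.6]), [[302.70001220703125, 142.89999389648438], [308.20001220703125, 130.8000030517578], [335.79998779296875, 143.3000030517578], [330.29998779296875, 155.39999389648438]])]
now top bar [(np.int32(172), array([298.6, 158.2]))]
ref top bar [(np.int32(173), array([298.6, 158.2]))]
[([0, 0, 253, 152, 12699], array([135.,  61.])), ([0, 118, 197, 282, 10466], array([ 91., 246.])), ([293, 173, 23, 43, 829], array([304., 195.])), ([159, 211, 22, 19, 259], array([170., 220.])), ([31, 216, 8, 9, 21], array([ 35., 220.])), ([23, 226, 8, 8, 20], array([ 26., 230.])), ([9, 234, 13, 12, 37], array([ 16., 239.])), ([360, 235, 28, 43, 935], array([373., 256.])), ([0, 246, 8, 7, 24], array([  3., 249.])), ([0, 282, 84, 42, 987], array([ 34., 306.])), ([70, 309, 44, 39, 132], array([ 91., 327.])), ([27, 341, 7, 10, 25], array([ 30., 346.])), ([39, 340, 6, 8, 20], array([ 42., 344.])), ([0, 354, 17, 20, 86], array([  6., 363.])), ([42, 358, 8, 8, 20], array([ 46., 362.])), ([55, 358, 30, 14, 65], array([ 69., 365.])), ([41, 374, 42, 26, 579], array([ 60., 388.])), ([195, 378, 7, 9, 28], array([198., 382.])), ([26, 385, 11, 15, 106], array([ 30., 393.])), ([126, 392, 9, 8, 28], array([130., 396.]))]
bottle [(np.int32(114), array([375., 241.]))] [0.48698943 0.22761379 0.16511902] [ 0.05440016 -1.29935423 -0.40176966]
```

The handle matches its original shut position to 0.1 px in both views. Apart from the arm, only the bottle and the heatsink have changed, so I'm handing in.

```bash
python3 -c "
from cell import robot
print(robot.hand_in())"
```

```text
the job is handed in; nothing more can be done
None
```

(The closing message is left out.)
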